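# Shut the battery tray and hold the caddy's sprung lock turned

## Task

Push the loaded battery tray fully home into the cream caddy on the fridge top, keeping the batteries in it. Then take the key from its wooden stand, push it fully down into the lock on top of the caddy, easing it past the sticky pins, and turn it a full quarter turn clockwise (seen from above). The lock springs back, so finish still gripping the key and holding it turned, with the key fully in; leave the shaker, dish, torch and opener where they are.

Things in the scene. Friction and masses are not known exactly. Their poses are not given: they have to be found in the camera images.
- caddy: Cream plastic battery caddy fixed on the mat (mat top 4 mm above the work surface): a sleeve 104 mm deep (x), 78 wide (y), 62 high, no floor, with an opening 70 wide and 36 high in its front (-x) face, at x = -52 mm. Origin: centre of its underside; z up. Its top is flat but for the lock in the middle, 3 mm proud.
- tray: Cream tray, 3 troughs with a battery each; slides on the mat into the caddy's front along the caddy's x. Body 67 wide, 26 high; flat front panel 76 wide, 4 thick, top 34.5 mm above the mat, stops against the caddy's front. Origin on the underside, mid-width; x to its inner end; panel's outside at x = -56 mm. Starts 35 to 60 mm out; home: origin on the caddy's. 0.15 to 0.25 kg, slides at 2 to 4 N.
- keyhole (a point): Middle of the keyhole in the top face of the brass lock cylinder (38 mm across) on the caddy, 65 mm above the caddy's underside. z up; slot's long way is x, turns with the cylinder, at rest the caddy's x. Slot 14 x 6 mm, 26 deep, mouth flared 3 mm each side. Two pairs of sprung sticky pins, 7 and 13 mm down, bulge in from the slot's ends; pushing the key past takes up to about 15 N.
- lock (a joint): Angle of the lock cylinder, rad: 0 at rest, grows clockwise seen from above, stop at 1.571 (a quarter turn). A spring (0.06 N m per rad) turns it back to 0 when released. The key has about 0.2 rad of turning play in the slot, so it must be turned somewhat farther than the cylinder.
- key: Key upright in its stand. Black plastic bow: plate 34 mm wide (x), 10 thick (y), 38 high, gripped across its thickness from above; below it a steel blade 12 (x) x 4 mm, 24 long, its lowest 8 mm tapering to a 3 mm wide point. Origin: centre of the bow's flat underside (shoulder), where the blade begins; z up. Same after a half turn. Fully in: shoulder on the lock's top, origin at keyhole. 30 g.
- stand: Fixed wooden block 64 (x) x 52 (y) x 34 mm high with a slot 15 x 7 mm (long way along x) in the middle of its top, in which the key stands with its shoulder on the block's top. Origin: centre of the underside.
- cell0: AA battery, 14.5 mm diameter, 50 long (its x), lying in one trough of the tray; origin at its middle.
- cell1: AA battery like cell0, in the middle trough of the tray.
- cell2: AA battery like cell0, in the third trough of the tray.
- shaker: Bystander: glass salt shaker with steel top, 46 mm across, 80 high, standing; origin under its centre.
- dish: Bystander: white ceramic dish, 96 mm across, 30 high; origin under its centre.
- torch: Bystander: blue torch lying along its x, 130 mm long, up to 38 thick; origin under its middle.
- opener: Bystander: flat steel bottle opener lying along its x, 130 mm long, 6 thick; origin on its underside.

How it is judged:
By the outcome, as a careful person would: the job done as asked, in the order asked, and still so for the second after the job is handed in, while the arm keeps its last pose, push and grip.
It also fails if it takes over 59 s, if anything falls off the work surface, if the arm or the gripper's body presses on something with over 40 N, if the wrist force passes 120 N, or if a joint passes its speed limit or range.

## Robot

A 6-joint arm with a two-finger parallel gripper is mounted at the origin on the work surface. World frame = base frame: x ahead of the robot, y to its left, z up, the work surface at z = 0. Lengths are in m, angles in rad, forces in N, time in s.
With the tool pointing down it reaches from about 0.375 to 0.9 m from the base axis. Payload 3.1 kg.
Tool frame: the origin (TCP) lies midway between the tips of the shut fingers; the grasp point (between the pads) lies 19 mm behind it (manip.grasp_offset is the distance from the TCP to the grasp point, in m); z points along the fingers, y is the line along which they close (so a half turn about z gives the same grasp; the last joint's range is limited). The gripper opens to 85 mm and grips with 20 to 120 N. Pads are 22 mm wide; open, the fingers measure 114 mm over their backs; the gripper's body (76 mm by 85 mm) begins 54 mm behind the grasp point. The pads swing forward as they close: fully open they stand 13 mm farther back than shut.
Start: joints at [0.954, 0.527, 1.433, -0, 1.181, -0.178], TCP at [0.265, 0.566, 0.231] pointing down, gripper open.
Joint ranges: [-3.08, 3.08], [-0.75, 2.2], [0.22, 2.44], [-1.43, 4.57], [0, 2.65], [-2.85, 2.85]. Speed limits (rad/s): [2.79, 2.79, 3.14, 3.14, 3.14, 3.14].

## Interface

Orientations are given as a unit quaternion [x, y, z, w].
In Python, from station import sensors, cams, order, manip gives the robot as it stands.
- The arm moves only by the tool move_arm, never from a script. Its argument "targets" is a list of rows, each an object of numbers: "dx", "dy", "dz": the shift along the world's x, y, z normalised to -1 to 1, where 1 is 25 mm; "rx", "ry", "rz": the turn, a rotation vector about the world's x, y, z normalised to -1 to 1, where 1 is 30 degrees. A call has exactly 10 rows; each row shifts and turns the commanded pose from where the row before left it; what a row does not reach is not made up. A row lasts 1/8 s, in which the tool goes at most 62.5 mm and 10.7 degrees, less where a joint would pass 70% of its speed; a pose out of reach is approached as far as the arm can. A call with a number of a shift or a turn outside -1 to 1 is refused whole. A call with a gripper value outside its range is refused whole. "claw" is the opening in per cent of the stroke, from 0 (shut) to 100 (fully open), set as the call begins (left out, the last holds). The fingers move at their own pace and stop on an object; "newtons" is the grip in N (left out, the last holds). Time passes only in rows, so rows that do not move let the fingers close, or fill a call up. It gives the time, the measured TCP pose, the force, the opening and the grip force at its end, in the units of the state.
- sensors.sense(): the state, without advancing time (a new reading comes with each control period).
- cams.snapshot(name): name is "scene" or "top" or "wrist"; returns the picture (420x560x3 uint8, red, green, blue); there is no depth.
- cams.camera_model(name): a dict with "fx", "fy", "cx", "cy" (pixels), "distortion" ([k1, k2, p1, p2, k3] as OpenCV has them; the pictures are not rectified), "extrinsics" (4x4, takes a point from world to camera coordinates). Camera axes: x right, y down, z forward; pixel columns grow to the right and rows downward; lengths in m; the calibration is good to about 2 mm. A picture is of the moment at which its call begins: read the wrist's pose just before it. camera_model takes no time and is no camera call; for the wrist camera it gives the pose at the moment of the call.
- order.sign_off(): hands the job in; it is judged then, once.
The state is a dict: "t": time; "q": joint angles; "qd": joint speeds; "tau": joint torques, N m; "tcp_pos": TCP position; "tool_rot": TCP orientation; "force": force on the tool from outside, world axes, zero at the start; "ft_torque": the same for the moment, N m; "finger_gap": opening from 0.0 (shut) to 1.0 (fully open); "gripper_force": force on a finger pad.
Only numpy, scipy, OpenCV 4.12 (cv2) and the standard library are available. Lean on these libraries where they do the work, as an engineer would, in place of code of your own. Each camera call takes 0.05 s, during which the arm holds its last target. There are 200 camera calls.

## Working session

There is one attempt and no reset: what is moved stays moved. The work goes in short steps, Python scripts to look and compute and a tool call to move; the robot and the scene stay as the last step left them, time stands still between calls to the robot, and variables do not carry over. Pictures are saved under pics/ and viewed, at most 10 in all, crops included, and the job is handed in when it is done.

Besides the shell and the picture viewer there is one more tool, called as a command line: name --argument value ..., lists and objects as JSON in quotes. move_arm: Moves the arm, as the interface text tells. Scaled input: -1 to 1 covers 25 mm each way for a shift and 30 degrees each way for a turn. Its arguments: {"type":"object","properties":{"targets":{"type":"array"},"claw":{"type":"number"},"newtons":{"type":"number"}},"required":["targets"]}

```bash
ls; mkdir -p pics; python3 - <<'E'
from station import sensors,cams,order,manip
import cv2,numpy as np
s=sensors.sense();print({k:np.round(v,3).tolist() for k,v in s.items()},manip.grasp_offset)
for n in("scene","top"):
    cv2.imwrite(f"pics/{n}0.png",cams.snapshot(n)[...,::-1])
    m=cams.camera_model(n);print(n,m["fx"],m["cx"],m["cy"],m["distortion"],np.round(m["extrinsics"],3).tolist())
E
```

```text
pics
{'t': 0.0, 'q': [0.954, 0.528, 1.434, 0.0, 1.181, -0.178], 'qd': [-0.0, -0.001, -0.001, 0.001, 0.0, -0.001], 'tau': [-0.001, -44.236, -17.802, -0.0, 0.009, 0.0], 'tcp_pos': [0.265, 0.565, 0.23], 'tool_rot': [0.218, 0.976, -0.001, -0.0], 'force': [-0.851, 0.092, 0.218], 'ft_torque': [0.035, 0.015, 0.029], 'gripper_force': 0.0, 'finger_gap': 1.0} 0.0187
scene 411.8570415120612 274.97990104658334 210.9237285776252 [-0.00329618  0.          0.          0.          0.        ] [[-0.093, 0.996, 0.017, 0.102], [0.536, 0.064, -0.842, -0.244], [-0.839, -0.069, -0.54, 1.553], [0.0, 0.0, 0.0, 1.0]]
top 474.10853856847575 278.1627117488534 207.2337513587487 [0.03448924 0.         0.         0.         0.        ] [[-0.003, -1.0, -0.021, -0.036], [-0.993, 0.006, -0.114, 0.623], [0.114, 0.02, -0.993, 0.943], [0.0, 0.0, 0.0, 1.0]]
```

View pics/scene0.png

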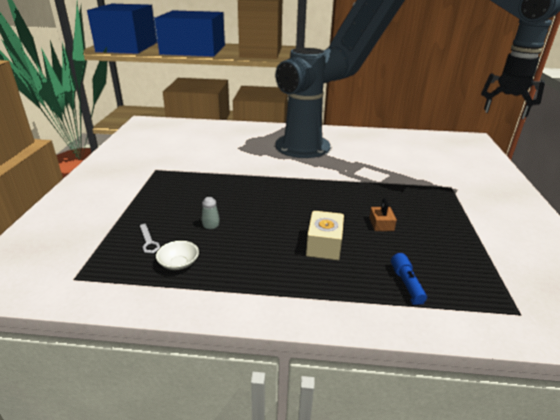

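View pics/top0.png

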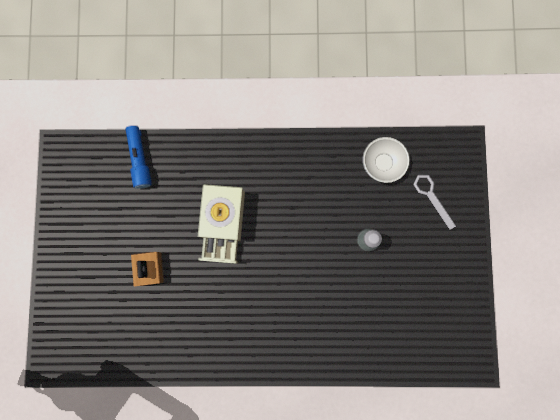

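The scene and top views show the caddy at top-view pixel (221,212) with the tray sticking out towards the robot (panel ~ (218,261)). The stand with the key is at (147,269), the torch at (138,157), and the shaker, dish and opener are far to the right.

```bash
cat >h.py <<'E'
from station import sensors,cams,order,manip
import cv2,numpy as np
def ray(n,px,z,m=None):
    m=m or cams.camera_model(n)
    K=np.array([[m["fx"],0,m["cx"]],[0,m["fy"],m["cy"]],[0,0,1]])
    u=cv2.undistortPoints(np.float64(px).reshape(-1,1,2),K,np.array(m["distortion"])).reshape(-1,2)
    E=np.array(m["extrinsics"]);R,t=E[:3,:3],E[:3,3];c=-R.T@t
    d=np.c_[u,np.ones(len(u))]@R
    return c+d*((z-c[2])/d[:,2])[:,None]
def mask(im,lo,hi,box=None):
    h=cv2.inRange(cv2.cvtColor(im,cv2.COLOR_RGB2HSV),lo,hi)
    if box:
        k=np.zeros_like(h);x0,y0,x1,y1=box;k[y0:y1,x0:x1]=255;h&=k
    return h
def big(m):
    return max(cv2.findContours(m,cv2.RETR_EXTERNAL,cv2.CHAIN_APPROX_NONE)[0],key=cv2.contourArea)
E
python3 - <<'E'
from h import *
im=cv2.imread("pics/top0.png")[...,::-1].copy()
for nm,lo,hi,box,z in [("caddy+tray",(15,15,120),(40,120,255),(180,170,260,290),.066),("brass",(10,120,100),(30,255,255),(190,190,250,235),.069),("stand",(5,100,60),(20,255,255),(120,240,180,300),.038)]:
    c=big(mask(im,lo,hi,box)).reshape(-1,2)
    r=cv2.minAreaRect(ray("top",c,z)[:,:2].astype(np.float32)*1000);print(nm,cv2.boundingRect(c),r)
    if nm!="stand":continue
print(ray("top",[(204,185),(243,188),(239,240),(198,237)],.066).round(4))
print("panel",ray("top",[(199,260),(237,263)],.0385).round(4))
cv2.imwrite("pics/crop.png",cv2.resize(im[170:300,120:260,::-1],None,fx=5,fy=4.6,interpolation=cv2.INTER_CUBIC))
E
```

```text
caddy+tray (197, 184, 45, 80) ((587.9218139648438, 80.1173095703125), (80.72254180908203, 152.44789123535156), 85.007568359375)
brass (211, 203, 18, 18) ((610.9072875976562, 77.86724853515625), (34.25026321411133, 33.68417739868164), 45.126216888427734)
stand (131, 252, 32, 34) ((499.04266357421875, 229.8548583984375), (65.81718444824219, 59.76450729370117), 6.990248203277588)
[[0.665  0.1101 0.066 ]
 [0.6584 0.0315 0.066 ]
 [0.5541 0.0389 0.066 ]
 [0.5605 0.1205 0.066 ]]
panel [[0.5151 0.1229 0.0385]
 [0.5087 0.0455 0.0385]]
```

View pics/crop.png

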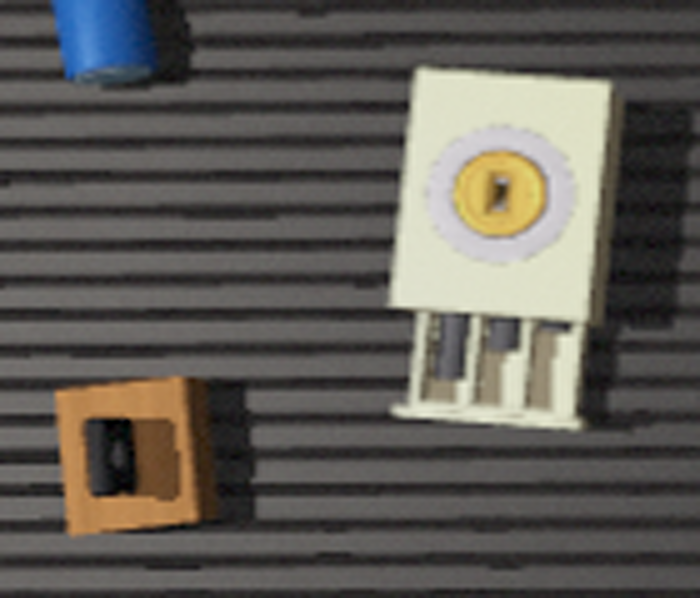

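The crop shows the caddy pointing about -5°, the tray some 43 mm out and the key upright in its stand. The brass lock is at crop (500,193), roughly world (0.611, 0.078). I'll go to the front of the tray with the gripper shut.

move_arm --targets '[{"dx": 0.43, "dy": -0.95, "dz": -0.16, "rz": 0.033}, {"dx": 0.43, "dy": -0.95, "dz": -0.16, "rz": 0.033}, {"dx": 0.43, "dy": -0.95, "dz": -0.16, "rz": 0.033}, {"dx": 0.43, "dy": -0.95, "dz": -0.16, "rz": 0.033}, {"dx": 0.43, "dy": -0.95, "dz": -0.16, "rz": 0.033}, {"dx": 0.43, "dy": -0.95, "dz": -0.16, "rz": 0.033}, {"dx": 0.43, "dy": -0.95, "dz": -0.16, "rz": 0.033}, {"dx": 0.43, "dy": -0.95, "dz": -0.16, "rz": 0.033}, {"dx": 0.43, "dy": -0.95, "dz": -0.16, "rz": 0.033}, {"dx": 0.43, "dy": -0.95, "dz": -0.16, "rz": 0.033}]' --claw 0

```text
schema error: expected keys dx, dy, dz, rx, ry, rz
```

move_arm --targets '[{"dx": 0.43, "dy": -0.95, "dz": -0.16, "rz": 0.033}, {"dx": 0.43, "dy": -0.95, "dz": -0.16, "rz": 0.033}, {"dx": 0.43, "dy": -0.95, "dz": -0.16, "rz": 0.033}, {"dx": 0.43, "dy": -0.95, "dz": -0.16, "rz": 0.033}, {"dx": 0.43, "dy": -0.95, "dz": -0.16, "rz": 0.033}, {"dx": 0.43, "dy": -0.95, "dz": -0.16, "rz": 0.033}, {"dx": 0.43, "dy": -0.95, "dz": -0.16, "rz": 0.033}, {"dx": 0.43, "dy": -0.95, "dz": -0.16, "rz": 0.033}, {"dx": 0.43, "dy": -0.95, "dz": -0.16, "rz": 0.033}, {"dx": 0, "dy": 0, "dz": 0}]'

```text
schema error: expected keys dx, dy, dz, rx, ry, rz
```

```bash
python3 - <<'E'
from h import *
m=cams.camera_model("wrist");s=sensors.sense()
cv2.imwrite("pics/w1.png",cams.snapshot("wrist")[...,::-1])
print(s["t"],s["tcp_pos"],s["tool_rot"],s["q"],s["force"]);import pickle;pickle.dump(m,open("w1.pkl","wb"))
E
```

```text
0.1 [0.26512473 0.56525917 0.23038917] [ 2.17644491e-01  9.76027589e-01 -9.35073483e-04 -3.84088833e-04] [ 9.53500496e-01  5.28432216e-01  1.43379316e+00 -1.78092234e-05
  1.18138898e+00 -1.78487912e-01] [-1.21132412 -0.36601149 -0.45090034]
```

View pics/w1.png

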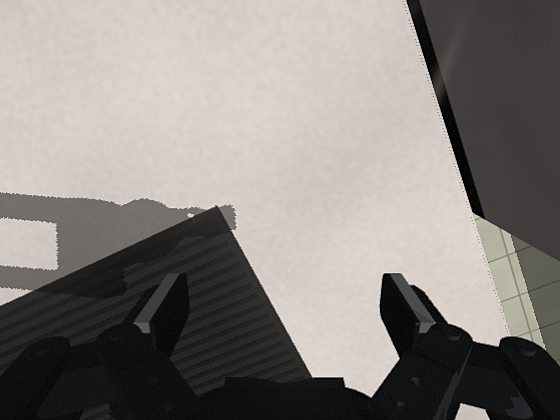

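The wrist picture shows only the mat corner at (220,207), because the moves were refused: every row needs all six keys. I'll resend them in full.

move_arm --targets '[{"dx": 0.43, "dy": -0.95, "dz": -0.16, "rx": 0, "ry": 0, "rz": 0.033}, {"dx": 0.43, "dy": -0.95, "dz": -0.16, "rx": 0, "ry": 0, "rz": 0.033}, {"dx": 0.43, "dy": -0.95, "dz": -0.16, "rx": 0, "ry": 0, "rz": 0.033}, {"dx": 0.43, "dy": -0.95, "dz": -0.16, "rx": 0, "ry": 0, "rz": 0.033}, {"dx": 0.43, "dy": -0.95, "dz": -0.16, "rx": 0, "ry": 0, "rz": 0.033}, {"dx": 0.43, "dy": -0.95, "dz": -0.16, "rx": 0, "ry": 0, "rz": 0.033}, {"dx": 0.43, "dy": -0.95, "dz": -0.16, "rx": 0, "ry": 0, "rz": 0.033}, {"dx": 0.43, "dy": -0.95, "dz": -0.16, "rx": 0, "ry": 0, "rz": 0.033}, {"dx": 0.43, "dy": -0.95, "dz": -0.16, "rx": 0, "ry": 0, "rz": 0.033}, {"dx": 0.43, "dy": -0.95, "dz": -0.16, "rx": 0, "ry": 0, "rz": 0.033}]' --claw 0

```text
t: 1.4
tcp_pos: [0.3732, 0.3274, 0.1911]
tool_rot: [0.132, 0.991, -0.0, -0.0]
force: [0.2, -0.3, -0.2]
finger_gap: -0.001
gripper_force: 0.0
```

move_arm --targets '[{"dx": 0.43, "dy": -0.95, "dz": -0.16, "rx": 0, "ry": 0, "rz": 0.033}, {"dx": 0.43, "dy": -0.95, "dz": -0.16, "rx": 0, "ry": 0, "rz": 0.033}, {"dx": 0.43, "dy": -0.95, "dz": -0.16, "rx": 0, "ry": 0, "rz": 0.033}, {"dx": 0.43, "dy": -0.95, "dz": -0.16, "rx": 0, "ry": 0, "rz": 0.033}, {"dx": 0.43, "dy": -0.95, "dz": -0.16, "rx": 0, "ry": 0, "rz": 0.033}, {"dx": 0.43, "dy": -0.95, "dz": -0.16, "rx": 0, "ry": 0, "rz": 0.033}, {"dx": 0.43, "dy": -0.95, "dz": -0.16, "rx": 0, "ry": 0, "rz": 0.033}, {"dx": 0.43, "dy": -0.95, "dz": -0.16, "rx": 0, "ry": 0, "rz": 0.033}, {"dx": 0.43, "dy": -0.95, "dz": -0.16, "rx": 0, "ry": 0, "rz": 0.033}, {"dx": 0, "dy": 0, "dz": 0, "rx": 0, "ry": 0, "rz": 0}]'

```text
t: 2.65
tcp_pos: [0.4705, 0.1133, 0.155]
tool_rot: [0.057, 0.998, -0.0, -0.0]
force: [0.3, 0.6, 0.8]
finger_gap: -0.005
gripper_force: 0.0
```

```bash
python3 - <<'E'
from h import *
m=cams.camera_model("wrist");s=sensors.sense()
cv2.imwrite("pics/w2.png",cams.snapshot("wrist")[...,::-1])
print(s["t"],s["tcp_pos"],s["tool_rot"],s["q"],s["force"]);E=m["extrinsics"];print(np.linalg.inv(E).round(3))
import pickle;pickle.dump(m,open("w2.pkl","wb"))
E
```

```text
2.65 [0.47047196 0.11333783 0.15501767] [ 5.67059136e-02  9.98390925e-01 -1.36913448e-05 -9.25288526e-06] [ 4.98266077e-03  4.59266017e-01  1.85708890e+00 -3.56449010e-05
  8.25257894e-01 -1.45231679e+00] [0.28507299 0.55147273 0.76070494]
[[ 0.114  0.947  0.302  0.393]
 [ 0.994 -0.108 -0.034  0.122]
 [ 0.001  0.304 -0.953  0.297]
 [ 0.     0.     0.     1.   ]]
```

View pics/w2.png

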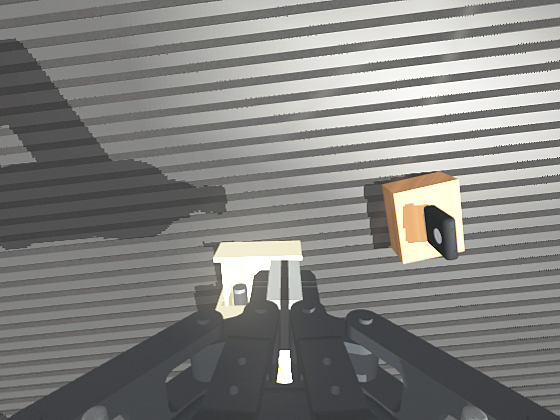

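The wrist view has image-up towards the robot. The panel's top outer edge runs (217,243) to (301,241), and the stand's top has corners about (385,190), (458,180), (463,250) and (402,262). The shut fingers are in front.

```bash
python3 - <<'E'
from h import *;import pickle
m=pickle.load(open("w2.pkl","rb"));im=cv2.imread("pics/w2.png")[...,::-1].copy()
hsv=cv2.cvtColor(im,cv2.COLOR_RGB2HSV);print(hsv[245,230],hsv[255,230],hsv[230,390],hsv[182,420],hsv[255,410])
print("panel",ray("wrist",[(217,243),(301,241)],.0385,m).round(4))
print("stand",ray("wrist",[(385,190),(458,180),(463,250),(402,262)],.038,m).round(4))
c=big(mask(im,(8,40,170),(25,200,255),(370,160,480,280)));print(cv2.boundingRect(c))
q=cv2.approxPolyDP(cv2.convexHull(c),4,True).reshape(-1,2);print(q.tolist(),ray("wrist",q,.038,m).round(4).tolist())
# bow top face: darkest; top at z .076
b=big(mask(im,(0,0,0),(180,255,60),(418,195,465,265))).reshape(-1,2);h=cv2.approxPolyDP(cv2.convexHull(b),2,True).reshape(-1,2);print("bow",h.tolist(),ray("wrist",h,.076,m).round(4).tolist())
E
```

```text
[ 25  34 242] [ 25  36 243] [ 13 119 146] [ 14 120 185] [ 29  34 255]
panel [[0.4956 0.0535 0.0385]
 [0.5018 0.1242 0.0385]]
stand [[0.4656 0.1957 0.038 ]
 [0.464  0.2536 0.038 ]
 [0.526  0.2606 0.038 ]
 [0.5314 0.2089 0.038 ]]
(403, 203, 25, 40)
[[405, 204], [427, 204], [425, 241], [405, 240]] [[0.4793, 0.2116, 0.038], [0.4813, 0.2294, 0.038], [0.5139, 0.2283, 0.038], [0.5111, 0.2115, 0.038]]
bow [[426, 206], [434, 206], [451, 217], [448, 259], [428, 241], [424, 211]] [[0.4698, 0.213, 0.076], [0.4704, 0.2186, 0.076], [0.4799, 0.2306, 0.076], [0.5125, 0.2297, 0.076], [0.4965, 0.2149, 0.076], [0.4733, 0.2117, 0.076]]
```

Both views agree: the panel's outside middle is at (0.512, 0.084), about 43 mm out. I'll get down in front of it and push along the caddy axis.

move_arm --targets '[{"dx": 0.1, "dy": -0.3, "dz": 0, "rx": 0, "ry": 0, "rz": 0.02}, {"dx": 0.1, "dy": -0.3, "dz": -0.3, "rx": 0, "ry": 0, "rz": 0.02}, {"dx": 0.1, "dy": -0.3, "dz": -0.7, "rx": 0, "ry": 0, "rz": 0}, {"dx": 0.1, "dy": -0.18, "dz": -0.7, "rx": 0, "ry": 0, "rz": 0}, {"dx": 0.1, "dy": 0, "dz": -0.7, "rx": 0, "ry": 0, "rz": 0}, {"dx": 0.08, "dy": 0, "dz": -0.7, "rx": 0, "ry": 0, "rz": 0}, {"dx": 0, "dy": 0, "dz": -0.7, "rx": 0, "ry": 0, "rz": 0}, {"dx": 0, "dy": 0, "dz": -0.7, "rx": 0, "ry": 0, "rz": 0}, {"dx": 0, "dy": 0, "dz": -0.5, "rx": 0, "ry": 0, "rz": 0}, {"dx": 0, "dy": 0, "dz": -0.3, "rx": 0, "ry": 0, "rz": 0}]'

```text
t: 3.95
tcp_pos: [0.484, 0.0876, 0.022]
tool_rot: [0.045, 0.999, -0.0, -0.0]
force: [-0.8, 1.0, -0.1]
finger_gap: 0.003
gripper_force: 0.0
```

move_arm --targets '[{"dx": 0.16, "dy": -0.015, "dz": 0, "rx": 0, "ry": 0, "rz": 0}, {"dx": 0.16, "dy": -0.015, "dz": 0, "rx": 0, "ry": 0, "rz": 0}, {"dx": 0.16, "dy": -0.015, "dz": 0, "rx": 0, "ry": 0, "rz": 0}, {"dx": 0.16, "dy": -0.015, "dz": 0, "rx": 0, "ry": 0, "rz": 0}, {"dx": 0.16, "dy": -0.015, "dz": 0, "rx": 0, "ry": 0, "rz": 0}, {"dx": 0.16, "dy": -0.015, "dz": 0, "rx": 0, "ry": 0, "rz": 0}, {"dx": 0.16, "dy": -0.015, "dz": 0, "rx": 0, "ry": 0, "rz": 0}, {"dx": 0.16, "dy": -0.015, "dz": 0, "rx": 0, "ry": 0, "rz": 0}, {"dx": 0.16, "dy": -0.015, "dz": 0, "rx": 0, "ry": 0, "rz": 0}, {"dx": 0.16, "dy": -0.015, "dz": 0, "rx": 0, "ry": 0, "rz": 0}]'

```text
t: 5.2
tcp_pos: [0.5245, 0.0837, 0.0228]
tool_rot: [0.045, 0.999, -0.0, -0.0]
force: [-1.3, 0.7, 1.5]
finger_gap: 0.001
gripper_force: 0.9
```

move_arm --targets '[{"dx": 0.1, "dy": -0.01, "dz": 0, "rx": 0, "ry": 0, "rz": 0}, {"dx": 0.1, "dy": -0.01, "dz": 0, "rx": 0, "ry": 0, "rz": 0}, {"dx": 0.1, "dy": -0.01, "dz": 0, "rx": 0, "ry": 0, "rz": 0}, {"dx": 0.1, "dy": -0.01, "dz": 0, "rx": 0, "ry": 0, "rz": 0}, {"dx": 0.1, "dy": -0.01, "dz": 0, "rx": 0, "ry": 0, "rz": 0}, {"dx": 0.1, "dy": -0.01, "dz": 0, "rx": 0, "ry": 0, "rz": 0}, {"dx": 0.1, "dy": -0.01, "dz": 0, "rx": 0, "ry": 0, "rz": 0}, {"dx": 0.06, "dy": -0.01, "dz": 0, "rx": 0, "ry": 0, "rz": 0}, {"dx": 0, "dy": 0, "dz": 0, "rx": 0, "ry": 0, "rz": 0}, {"dx": 0, "dy": 0, "dz": 0, "rx": 0, "ry": 0, "rz": 0}]'

```text
t: 6.45
tcp_pos: [0.5435, 0.0818, 0.0228]
tool_rot: [0.045, 0.999, -0.0, 0.0]
force: [-1.0, 1.0, 0.5]
finger_gap: -0.003
gripper_force: 0.2
```

move_arm --targets '[{"dx": 0.04, "dy": -0.004, "dz": 0, "rx": 0, "ry": 0, "rz": 0}, {"dx": 0.04, "dy": -0.004, "dz": 0, "rx": 0, "ry": 0, "rz": 0}, {"dx": 0.04, "dy": -0.004, "dz": 0, "rx": 0, "ry": 0, "rz": 0}, {"dx": 0.04, "dy": -0.004, "dz": 0, "rx": 0, "ry": 0, "rz": 0}, {"dx": 0.04, "dy": -0.004, "dz": 0, "rx": 0, "ry": 0, "rz": 0}, {"dx": 0, "dy": 0, "dz": 0, "rx": 0, "ry": 0, "rz": 0}, {"dx": 0, "dy": 0, "dz": 0, "rx": 0, "ry": 0, "rz": 0}, {"dx": 0, "dy": 0, "dz": 0, "rx": 0, "ry": 0, "rz": 0}, {"dx": 0, "dy": 0, "dz": 0, "rx": 0, "ry": 0, "rz": 0}, {"dx": 0, "dy": 0, "dz": 0, "rx": 0, "ry": 0, "rz": 0}]'

```text
t: 7.7
tcp_pos: [0.5435, 0.0818, 0.0226]
tool_rot: [0.045, 0.999, 0.0, -0.005]
force: [-9.2, 1.0, 7.0]
finger_gap: -0.003
gripper_force: 4.4
```

```bash
python3 - <<'E'
from h import *
im=cams.snapshot("wrist");t=cams.snapshot("top")
a=cv2.resize(im[200:420,130:430],None,fx=1.6,fy=1.6);b=cv2.resize(t[165:285,180:260],(240,352),interpolation=cv2.INTER_CUBIC)
cv2.imwrite("pics/p1.png",np.hstack([a,b])[...,::-1]);s=sensors.sense();print(s["tcp_pos"],s["force"])
E
```

```text
[0.54349031 0.08176076 0.02258876] [-8.30799233  0.9976082   6.61330458]
```

View pics/p1.png

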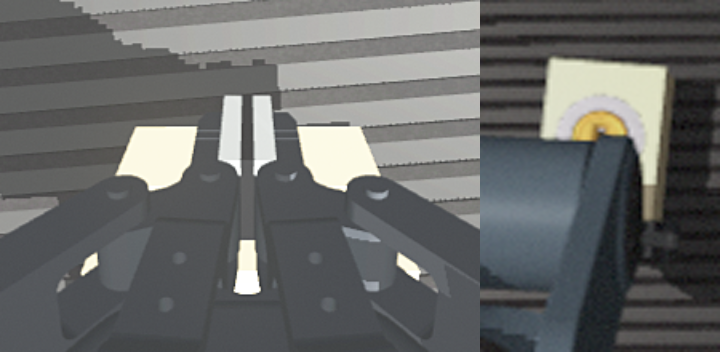

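Contact at 9 N stopped the arm exactly at the predicted home position (x = 0.5435). In the left half of the view the panel looks flush and square; on the right the arm hides the tray. I'll back off, rise and go to the key.

move_arm --targets '[{"dx": -0.4, "dy": 0.04, "dz": 0, "rx": 0, "ry": 0, "rz": 0}, {"dx": -0.6, "dy": 0.06, "dz": 0, "rx": 0, "ry": 0, "rz": 0}, {"dx": -0.6, "dy": 0.06, "dz": 0, "rx": 0, "ry": 0, "rz": 0}, {"dx": -0.4, "dy": 0, "dz": 0.6, "rx": 0, "ry": 0, "rz": 0}, {"dx": 0, "dy": 0, "dz": 0.95, "rx": 0, "ry": 0, "rz": 0}, {"dx": 0, "dy": 0, "dz": 0.95, "rx": 0, "ry": 0, "rz": 0}, {"dx": 0, "dy": 0, "dz": 0.95, "rx": 0, "ry": 0, "rz": 0}, {"dx": 0, "dy": 0.3, "dz": 0.95, "rx": 0, "ry": 0, "rz": 0.1}, {"dx": 0, "dy": 0.6, "dz": 0.95, "rx": 0, "ry": 0, "rz": 0.1}, {"dx": 0, "dy": 0.95, "dz": 0.3, "rx": 0, "ry": 0, "rz": 0.1}]' --claw 0

```text
t: 9.05
tcp_pos: [0.4992, 0.1316, 0.1667]
tool_rot: [-0.034, 0.999, -0.0, 0.002]
force: [-0.2, 0.2, -0.1]
finger_gap: 0.0
gripper_force: 0.0
```

move_arm --targets '[{"dx": 0, "dy": 0.95, "dz": 0, "rx": 0, "ry": 0, "rz": 0.1}, {"dx": 0, "dy": 0.95, "dz": 0, "rx": 0, "ry": 0, "rz": 0}, {"dx": 0, "dy": 0.95, "dz": 0, "rx": 0, "ry": 0, "rz": 0}, {"dx": 0, "dy": 0.7, "dz": 0, "rx": 0, "ry": 0, "rz": 0}, {"dx": 0, "dy": 0.3, "dz": 0, "rx": 0, "ry": 0, "rz": 0}, {"dx": 0, "dy": 0, "dz": 0, "rx": 0, "ry": 0, "rz": 0}, {"dx": 0, "dy": 0, "dz": 0, "rx": 0, "ry": 0, "rz": 0}, {"dx": 0, "dy": 0, "dz": 0, "rx": 0, "ry": 0, "rz": 0}, {"dx": 0, "dy": 0, "dz": 0, "rx": 0, "ry": 0, "rz": 0}, {"dx": 0, "dy": 0, "dz": 0, "rx": 0, "ry": 0, "rz": 0}]' --claw 60

```text
t: 10.3
tcp_pos: [0.4983, 0.2275, 0.164]
tool_rot: [-0.06, 0.998, -0.0, -0.0]
force: [-0.2, -0.5, 0.0]
finger_gap: 0.598
gripper_force: 0.0
```

```bash
python3 - <<'E'
from h import *;import pickle
m=cams.camera_model("wrist");s=sensors.sense()
im=cams.snapshot("wrist");cv2.imwrite("pics/w3.png",im[...,::-1]);pickle.dump(m,open("w3.pkl","wb"))
print(s["t"],s["tcp_pos"],s["tool_rot"],s["q"])
t=cams.snapshot("top");cv2.imwrite("pics/top2.png",t[...,::-1])
E
```

```text
10.3 [0.498271   0.22753854 0.16402703] [-5.97072161e-02  9.98215931e-01 -2.69910165e-05 -5.67550815e-05] [ 2.24340239e-01  5.15533728e-01  1.69367861e+00 -4.31486068e-05
  9.32501139e-01 -1.46591587e+00]
```

View pics/w3.png

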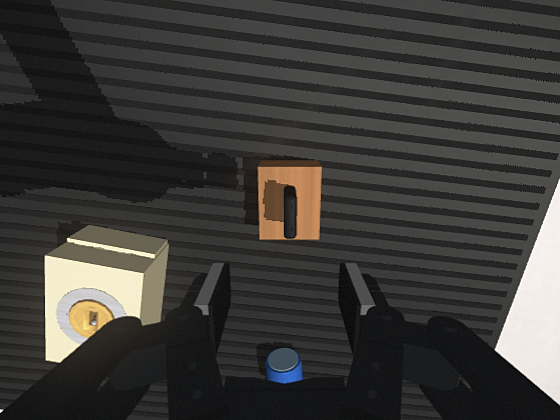

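The close view is clear. The stand's top has corners (260,167), (321,167), (320,241) and (260,240), with the bow at about (290,186–238). The keyhole is at about (93,318), and the tray panel sits flush on the caddy front.

```bash
python3 - <<'E'
from h import *;import pickle
m=pickle.load(open("w3.pkl","rb"));im=cv2.imread("pics/w3.png")[...,::-1].copy()
def rep(n,c,z):
    w=ray("wrist",c.reshape(-1,2),z,m)[:,:2];r=cv2.minAreaRect((w*1000).astype(np.float32));print(n,cv2.boundingRect(c),np.round(r[0],1),np.round(r[1],1),round(r[2],1))
st=mask(im,(5,80,60),(22,255,255),(250,166,330,245));rep("stand top",cv2.convexHull(big(st)),.038)
b=mask(im,(0,0,0),(180,255,55),(276,180,304,242));c=big(b);rep("bow@.076",c,.076);rep("bow@.038",c,.038)
q=cv2.approxPolyDP(cv2.convexHull(c),1.5,True).reshape(-1,2);print(q.tolist())
br=mask(im,(15,120,60),(30,255,255),(50,280,130,350));c=big(br);rep("brass",c,.069)
e=cv2.fitEllipse(cv2.convexHull(c));print(e,ray("wrist",[e[0]],.069,m))
cv2.imwrite("pics/z3.png",np.hstack([cv2.resize(im[160:245,250:330],(380,404),interpolation=cv2.INTER_CUBIC),cv2.resize(im[270:355,50:130],(380,404),interpolation=cv2.INTER_CUBIC)])[...,::-1])
im=cv2.imread("pics/top2.png")[...,::-1].copy()
c=big(mask(im,(15,15,120),(40,120,255),(180,170,260,290)));print("top ext",cv2.minAreaRect(ray("top",c.reshape(-1,2),.066)[:,:2].astype(np.float32)*1000))
E
```

```text
stand top (257, 166, 65, 74) [497.8 231.7] [64. 53.] 6.8
bow@.076 (284, 186, 12, 52) [493.2 231. ] [39.   8.2] 6.8
bow@.038 (284, 186, 12, 52) [505.1 233.1] [45.5  9.6] 6.8
[[292, 186], [295, 193], [294, 237], [285, 237], [284, 188]]
brass (69, 300, 45, 38) [605.9  75.3] [29.5 37.4] 44.5
((91.0902328491211, 318.78619384765625), (36.71198654174805, 46.18156051635742), 111.37275695800781) [[0.60805376 0.07798491 0.069     ]]
top ext ((608.5206298828125, 77.39915466308594), (82.56358337402344, 110.92851257324219), 85.0184097290039)
```

View pics/z3.png

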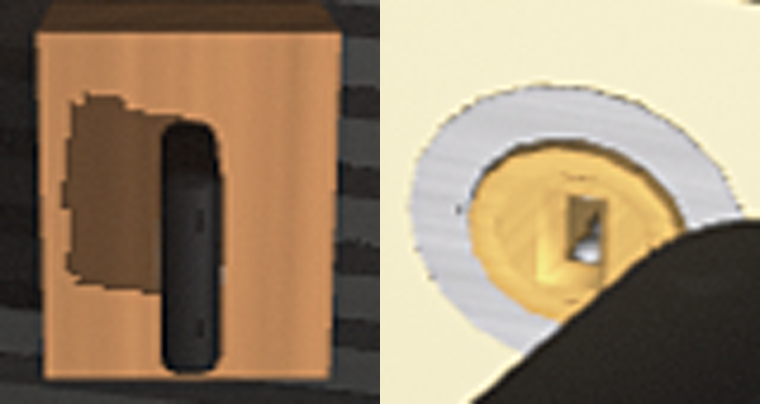

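The stand measures 64 × 53 mm as it should: centre (0.498, 0.2317), yaw 6.8°, which the tool already matches. I'll descend, grip the key and lift it.

move_arm --targets '[{"dx": 0, "dy": 0.16, "dz": -0.3, "rx": 0, "ry": 0, "rz": 0}, {"dx": 0, "dy": 0, "dz": -0.7, "rx": 0, "ry": 0, "rz": 0}, {"dx": 0, "dy": 0, "dz": -0.8, "rx": 0, "ry": 0, "rz": 0}, {"dx": 0, "dy": 0, "dz": -0.8, "rx": 0, "ry": 0, "rz": 0}, {"dx": 0, "dy": 0, "dz": -0.8, "rx": 0, "ry": 0, "rz": 0}, {"dx": 0, "dy": 0, "dz": -0.7, "rx": 0, "ry": 0, "rz": 0}, {"dx": 0, "dy": 0, "dz": -0.5, "rx": 0, "ry": 0, "rz": 0}, {"dx": 0, "dy": 0, "dz": -0.24, "rx": 0, "ry": 0, "rz": 0}, {"dx": 0, "dy": 0, "dz": 0, "rx": 0, "ry": 0, "rz": 0}, {"dx": 0, "dy": 0, "dz": 0, "rx": 0, "ry": 0, "rz": 0}]'

```text
t: 11.65
tcp_pos: [0.4986, 0.2319, 0.0435]
tool_rot: [-0.06, 0.998, 0.0, 0.001]
force: [-0.4, -0.1, 0.3]
finger_gap: 0.601
gripper_force: 0.0
```

move_arm --targets '[{"dx": 0, "dy": 0, "dz": 0, "rx": 0, "ry": 0, "rz": 0}, {"dx": 0, "dy": 0, "dz": 0, "rx": 0, "ry": 0, "rz": 0}, {"dx": 0, "dy": 0, "dz": 0, "rx": 0, "ry": 0, "rz": 0}, {"dx": 0, "dy": 0, "dz": 0, "rx": 0, "ry": 0, "rz": 0}, {"dx": 0, "dy": 0, "dz": 0, "rx": 0, "ry": 0, "rz": 0}, {"dx": 0, "dy": 0, "dz": 0, "rx": 0, "ry": 0, "rz": 0}, {"dx": 0, "dy": 0, "dz": 0, "rx": 0, "ry": 0, "rz": 0}, {"dx": 0, "dy": 0, "dz": 0, "rx": 0, "ry": 0, "rz": 0}, {"dx": 0, "dy": 0, "dz": 0, "rx": 0, "ry": 0, "rz": 0}, {"dx": 0, "dy": 0, "dz": 0, "rx": 0, "ry": 0, "rz": 0}]' --claw 0 --newtons 80

```text
t: 12.9
tcp_pos: [0.4986, 0.2319, 0.0436]
tool_rot: [-0.06, 0.998, 0.0, 0.0]
force: [0.3, -0.2, 5.6]
finger_gap: 0.103
gripper_force: 78.2
```

move_arm --targets '[{"dx": 0, "dy": 0, "dz": 0.3, "rx": 0, "ry": 0, "rz": 0}, {"dx": 0, "dy": 0, "dz": 0.6, "rx": 0, "ry": 0, "rz": 0}, {"dx": 0, "dy": 0, "dz": 0.9, "rx": 0, "ry": 0, "rz": 0}, {"dx": 0, "dy": 0, "dz": 0.9, "rx": 0, "ry": 0, "rz": 0}, {"dx": 0, "dy": 0, "dz": 0.9, "rx": 0, "ry": 0, "rz": 0}, {"dx": 0.2, "dy": -0.3, "dz": 0.4, "rx": 0, "ry": 0, "rz": -0.05}, {"dx": 0.4, "dy": -0.56, "dz": 0, "rx": 0, "ry": 0, "rz": -0.05}, {"dx": 0.6, "dy": -0.8, "dz": 0, "rx": 0, "ry": 0, "rz": -0.1}, {"dx": 0.6, "dy": -0.8, "dz": 0, "rx": 0, "ry": 0, "rz": -0.1}, {"dx": 0.6, "dy": -0.8, "dz": 0, "rx": 0, "ry": 0, "rz": -0.1}]'

```text
t: 14.15
tcp_pos: [0.5587, 0.1483, 0.1419]
tool_rot: [0.047, 0.999, -0.0, -0.001]
force: [0.2, -1.2, 0.4]
finger_gap: 0.106
gripper_force: 77.8
```

move_arm --targets '[{"dx": 0.6, "dy": -0.8, "dz": 0, "rx": 0, "ry": 0, "rz": 0}, {"dx": 0.6, "dy": -0.8, "dz": 0, "rx": 0, "ry": 0, "rz": 0}, {"dx": 0.5, "dy": -0.8, "dz": 0, "rx": 0, "ry": 0, "rz": 0}, {"dx": 0.3, "dy": -0.4, "dz": -0.2, "rx": 0, "ry": 0, "rz": 0}, {"dx": 0, "dy": -0.12, "dz": -0.4, "rx": 0, "ry": 0, "rz": 0}, {"dx": 0, "dy": 0, "dz": -0.4, "rx": 0, "ry": 0, "rz": 0}, {"dx": 0, "dy": 0, "dz": -0.1, "rx": 0, "ry": 0, "rz": 0}, {"dx": 0, "dy": 0, "dz": 0, "rx": 0, "ry": 0, "rz": 0}, {"dx": 0, "dy": 0, "dz": 0, "rx": 0, "ry": 0, "rz": 0}, {"dx": 0, "dy": 0, "dz": 0, "rx": 0, "ry": 0, "rz": 0}]'

```text
t: 15.4
tcp_pos: [0.6085, 0.0775, 0.116]
tool_rot: [0.045, 0.999, -0.0, 0.0]
force: [-1.5, -0.2, -0.9]
finger_gap: 0.104
gripper_force: 77.8
```

```bash
python3 - <<'E'
from h import *;import pickle
m=cams.camera_model("wrist");s=sensors.sense()
im=cams.snapshot("wrist");cv2.imwrite("pics/w4.png",im[...,::-1]);pickle.dump(m,open("w4.pkl","wb"))
r=s["tool_rot"];print(s["t"],s["tcp_pos"],r,np.degrees(np.arctan2(r[1]**2-r[0]**2,2*r[0]*r[1])),s["finger_gap"],s["force"],s["q"])
cv2.imwrite("pics/w4c.png",cv2.resize(im[170:370,160:410],(750,600),interpolation=cv2.INTER_CUBIC)[...,::-1])
E
```

```text
15.4 [0.60846174 0.077473   0.11597219] [ 4.46052302e-02  9.99004609e-01 -5.41432837e-06  4.05032293e-04] 84.88692023436077 0.10367096698941579 [-1.47126538 -0.21404239 -0.87835334] [-5.53232062e-02  6.57094118e-01  1.56043191e+00 -2.70564847e-06
  9.23256491e-01 -1.53687782e+00]
```

View pics/w4c.png

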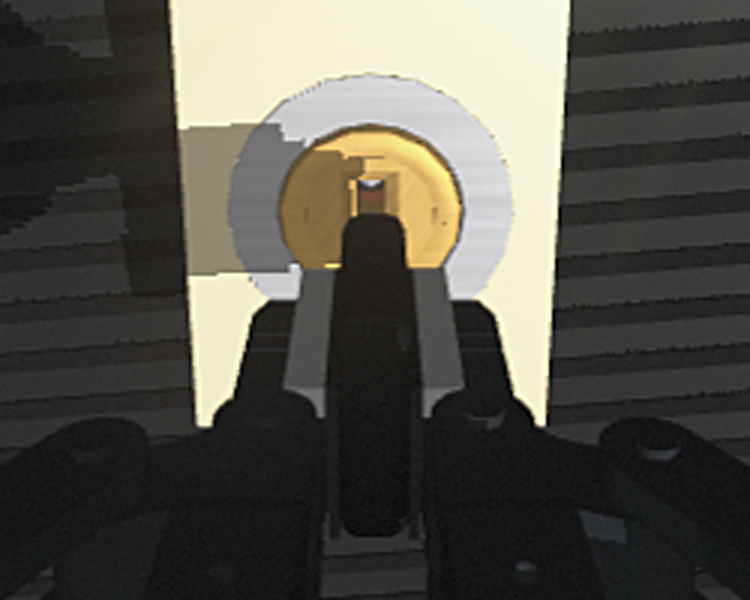

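The crop shows the key aligned with the slot, both near column 372. The brass disc spans crop x 281–463 with its near edge at row 125. I'll fit its circle to check x.

```bash
python3 - <<'E'
from h import *;import pickle
from scipy.optimize import least_squares as L
m=pickle.load(open("w4.pkl","rb"));im=cv2.imread("pics/w4.png")[...,::-1].copy()
def circ(im,lo,hi,box,nm,z,m,rows):
    c=big(cv2.morphologyEx(mask(im,lo,hi,box),cv2.MORPH_CLOSE,np.ones((5,5)))).reshape(-1,2);c=cv2.convexHull(c).reshape(-1,2);c=c[(c[:,1]<rows)]
    w=ray(nm,c,z,m)[:,:2]*1000
    f=L(lambda p:np.hypot(*(w-p[:2]).T)-p[2],[*w.mean(0),19],loss="soft_l1");print(nm,f.x.round(1),np.abs(f.fun).max().round(2),len(w))
circ(im,(12,90,60),(30,255,255),(245,205,325,262),"wrist",.069,m,255)
for f in("top0","top2"):
    t=cv2.imread(f"pics/{f}.png")[...,::-1].copy()
    circ(t,(10,120,100),(30,255,255),(190,190,250,235),"top",.069,None,999)
# projection of slot outer corners, near end top edge crop row 181, cols 358..386
print(ray("wrist",[(160+372/3,170+181/3),(160+372/3,170+125/3)],.069,m))
# bow front bottom check: bow near top edge
print(ray("wrist",[(160+374/3,170+535/3),(160+374/3,170+213/3)],.116-.0056+.038,m))
E
```

```text
wrist [609.   76.9  18.6] 0.25 21
top [610.9  77.9  17.6] 0.26 16
top [610.9  77.9  17.6] 0.26 16
[[0.60245371 0.07798591 0.069     ]
 [0.59055083 0.07905562 0.069     ]]
[[0.62267218 0.0764044  0.1484    ]
 [0.5764799  0.08052716 0.1484    ]]
```

Wrist and top fits agree on the keyhole at about (0.6095, 0.0772). The key needs about +1.5 mm in x; then I'll ease it down to the first pins.

move_arm --targets '[{"dx": 0.06, "dy": -0.01, "dz": -0.2, "rx": 0, "ry": 0, "rz": 0}, {"dx": 0, "dy": 0, "dz": -0.2, "rx": 0, "ry": 0, "rz": 0}, {"dx": 0, "dy": 0, "dz": -0.2, "rx": 0, "ry": 0, "rz": 0}, {"dx": 0, "dy": 0, "dz": -0.1, "rx": 0, "ry": 0, "rz": 0}, {"dx": 0, "dy": 0, "dz": -0.08, "rx": 0, "ry": 0, "rz": 0}, {"dx": 0, "dy": 0, "dz": -0.08, "rx": 0, "ry": 0, "rz": 0}, {"dx": 0, "dy": 0, "dz": -0.08, "rx": 0, "ry": 0, "rz": 0}, {"dx": 0, "dy": 0, "dz": 0, "rx": 0, "ry": 0, "rz": 0}, {"dx": 0, "dy": 0, "dz": 0, "rx": 0, "ry": 0, "rz": 0}, {"dx": 0, "dy": 0, "dz": 0, "rx": 0, "ry": 0, "rz": 0}]'

```text
t: 16.7
tcp_pos: [0.6099, 0.077, 0.0922]
tool_rot: [0.045, 0.999, -0.0, 0.0]
force: [-0.0, -0.1, -0.1]
finger_gap: 0.102
gripper_force: 77.8
```

move_arm --targets '[{"dx": 0, "dy": 0, "dz": -0.05, "rx": 0, "ry": 0, "rz": 0}, {"dx": 0, "dy": 0, "dz": -0.05, "rx": 0, "ry": 0, "rz": 0}, {"dx": 0, "dy": 0, "dz": -0.05, "rx": 0, "ry": 0, "rz": 0}, {"dx": 0, "dy": 0, "dz": -0.05, "rx": 0, "ry": 0, "rz": 0}, {"dx": 0, "dy": 0, "dz": -0.05, "rx": 0, "ry": 0, "rz": 0}, {"dx": 0, "dy": 0, "dz": -0.05, "rx": 0, "ry": 0, "rz": 0}, {"dx": 0, "dy": 0, "dz": -0.05, "rx": 0, "ry": 0, "rz": 0}, {"dx": 0, "dy": 0, "dz": 0, "rx": 0, "ry": 0, "rz": 0}, {"dx": 0, "dy": 0, "dz": 0, "rx": 0, "ry": 0, "rz": 0}, {"dx": 0, "dy": 0, "dz": 0, "rx": 0, "ry": 0, "rz": 0}]'

```text
t: 17.95
tcp_pos: [0.6102, 0.0771, 0.0836]
tool_rot: [0.045, 0.999, 0.0, 0.001]
force: [1.6, 0.6, 2.1]
finger_gap: 0.1
gripper_force: 78.4
```

move_arm --targets '[{"dx": 0, "dy": 0, "dz": -0.05, "rx": 0, "ry": 0, "rz": 0}, {"dx": 0, "dy": 0, "dz": -0.05, "rx": 0, "ry": 0, "rz": 0}, {"dx": 0, "dy": 0, "dz": -0.05, "rx": 0, "ry": 0, "rz": 0}, {"dx": 0, "dy": 0, "dz": -0.05, "rx": 0, "ry": 0, "rz": 0}, {"dx": 0, "dy": 0, "dz": -0.05, "rx": 0, "ry": 0, "rz": 0}, {"dx": 0, "dy": 0, "dz": -0.05, "rx": 0, "ry": 0, "rz": 0}, {"dx": 0, "dy": 0, "dz": -0.04, "rx": 0, "ry": 0, "rz": 0}, {"dx": 0, "dy": 0, "dz": 0, "rx": 0, "ry": 0, "rz": 0}, {"dx": 0, "dy": 0, "dz": 0, "rx": 0, "ry": 0, "rz": 0}, {"dx": 0, "dy": 0, "dz": 0, "rx": 0, "ry": 0, "rz": 0}]'

```text
t: 19.2
tcp_pos: [0.6101, 0.077, 0.0747]
tool_rot: [0.045, 0.999, -0.0, 0.0]
force: [3.1, -0.7, 2.4]
finger_gap: 0.104
gripper_force: 78.5
```

move_arm --targets '[{"dx": 0, "dy": 0, "dz": -0.04, "rx": 0, "ry": 0, "rz": 0}, {"dx": 0, "dy": 0, "dz": -0.04, "rx": 0, "ry": 0, "rz": 0}, {"dx": 0, "dy": 0, "dz": -0.04, "rx": 0, "ry": 0, "rz": 0}, {"dx": 0, "dy": 0, "dz": 0, "rx": 0, "ry": 0, "rz": 0}, {"dx": 0, "dy": 0, "dz": 0, "rx": 0, "ry": 0, "rz": 0}, {"dx": 0, "dy": 0, "dz": 0, "rx": 0, "ry": 0, "rz": 0}, {"dx": 0, "dy": 0, "dz": 0, "rx": 0, "ry": 0, "rz": 0}, {"dx": 0, "dy": 0, "dz": 0, "rx": 0, "ry": 0, "rz": 0}, {"dx": 0, "dy": 0, "dz": 0, "rx": 0, "ry": 0, "rz": 0}, {"dx": 0, "dy": 0, "dz": 0, "rx": 0, "ry": 0, "rz": 0}]'

```text
t: 20.45
tcp_pos: [0.6102, 0.077, 0.0743]
tool_rot: [0.045, 0.999, -0.0, 0.001]
force: [-1.4, -0.5, 16.9]
finger_gap: 0.107
gripper_force: 80.5
```

The key is seated: it stopped at the expected height with 17 N upward. I'll ease the push a little and turn clockwise.

move_arm --targets '[{"dx": 0, "dy": 0, "dz": 0.03, "rx": 0, "ry": 0, "rz": -0.2}, {"dx": 0, "dy": 0, "dz": 0, "rx": 0, "ry": 0, "rz": -0.25}, {"dx": 0, "dy": 0, "dz": 0, "rx": 0, "ry": 0, "rz": -0.25}, {"dx": 0, "dy": 0, "dz": 0, "rx": 0, "ry": 0, "rz": -0.25}, {"dx": 0, "dy": 0, "dz": 0, "rx": 0, "ry": 0, "rz": -0.25}, {"dx": 0, "dy": 0, "dz": 0, "rx": 0, "ry": 0, "rz": -0.25}, {"dx": 0, "dy": 0, "dz": 0, "rx": 0, "ry": 0, "rz": -0.25}, {"dx": 0, "dy": 0, "dz": 0, "rx": 0, "ry": 0, "rz": -0.25}, {"dx": 0, "dy": 0, "dz": 0, "rx": 0, "ry": 0, "rz": -0.25}, {"dx": 0, "dy": 0, "dz": 0, "rx": 0, "ry": 0, "rz": -0.25}]'

```text
t: 21.7
tcp_pos: [0.6106, 0.0769, 0.0744]
tool_rot: [0.635, 0.773, 0.0, 0.001]
force: [0.2, 0.0, 11.8]
finger_gap: 0.107
gripper_force: 79.7
```

```bash
python3 - <<'E'
from h import *
s=sensors.sense();r=s["tool_rot"];print(s["t"],s["tcp_pos"],np.degrees(np.arctan2(r[1]**2-r[0]**2,2*r[0]*r[1])),s["force"],s["ft_torque"],s["q"][5])
E
```

```text
21.7 [0.61055701 0.0768835  0.07439683] 11.167192892894553 [ 0.2483534   0.03952445 11.78855984] [-0.09841294 -0.10962732  0.07486279] -0.25042825614615927
```

move_arm --targets '[{"dx": 0, "dy": 0, "dz": 0, "rx": 0, "ry": 0, "rz": -0.2}, {"dx": 0, "dy": 0, "dz": 0, "rx": 0, "ry": 0, "rz": -0.2}, {"dx": 0, "dy": 0, "dz": 0, "rx": 0, "ry": 0, "rz": -0.2}, {"dx": 0, "dy": 0, "dz": 0, "rx": 0, "ry": 0, "rz": -0.2}, {"dx": 0, "dy": 0, "dz": 0, "rx": 0, "ry": 0, "rz": -0.1}, {"dx": 0, "dy": 0, "dz": 0, "rx": 0, "ry": 0, "rz": -0.1}, {"dx": 0, "dy": 0, "dz": 0, "rx": 0, "ry": 0, "rz": -0.1}, {"dx": 0, "dy": 0, "dz": 0, "rx": 0, "ry": 0, "rz": 0}, {"dx": 0, "dy": 0, "dz": 0, "rx": 0, "ry": 0, "rz": 0}, {"dx": 0, "dy": 0, "dz": 0, "rx": 0, "ry": 0, "rz": 0}]'

```text
t: 22.95
tcp_pos: [0.6102, 0.0768, 0.0744]
tool_rot: [0.827, 0.562, 0.0, 0.001]
force: [-0.2, -1.4, 12.3]
finger_gap: 0.102
gripper_force: 79.8
```

```bash
python3 - <<'E'
from h import *
s=sensors.sense();r=s["tool_rot"];print(s["t"],s["tcp_pos"],np.degrees(np.arctan2(r[1]**2-r[0]**2,2*r[0]*r[1])),s["force"],s["ft_torque"],s["q"][5])
E
```

```text
22.95 [0.61015171 0.07683939 0.07436526] -21.5880698559456 [-0.17848883 -1.36884477 12.28569301] [-0.059104    0.02531315  0.14372858] 0.321212850343348
```

move_arm --targets '[{"dx": 0, "dy": 0, "dz": 0, "rx": 0, "ry": 0, "rz": -0.05}, {"dx": 0, "dy": 0, "dz": 0, "rx": 0, "ry": 0, "rz": -0.05}, {"dx": 0, "dy": 0, "dz": 0, "rx": 0, "ry": 0, "rz": -0.05}, {"dx": 0, "dy": 0, "dz": 0, "rx": 0, "ry": 0, "rz": 0}, {"dx": 0, "dy": 0, "dz": 0, "rx": 0, "ry": 0, "rz": 0}, {"dx": 0, "dy": 0, "dz": 0, "rx": 0, "ry": 0, "rz": 0}, {"dx": 0, "dy": 0, "dz": 0, "rx": 0, "ry": 0, "rz": 0}, {"dx": 0, "dy": 0, "dz": 0, "rx": 0, "ry": 0, "rz": 0}, {"dx": 0, "dy": 0, "dz": 0, "rx": 0, "ry": 0, "rz": 0}, {"dx": 0, "dy": 0, "dz": 0, "rx": 0, "ry": 0, "rz": 0}]'

```text
t: 24.2
tcp_pos: [0.6101, 0.0769, 0.0744]
tool_rot: [0.848, 0.53, 0.0, 0.001]
force: [-0.1, -0.3, 12.0]
finger_gap: 0.103
gripper_force: 79.9
```

```bash
python3 - <<'E'
from h import *
s=sensors.sense();r=s["tool_rot"];print(s["t"],s["tcp_pos"],np.degrees(np.arctan2(r[1]**2-r[0]**2,2*r[0]*r[1])),s["force"],s["ft_torque"],s["finger_gap"])
im=cams.snapshot("wrist");t=cams.snapshot("top")
b=cv2.resize(t[165:285,180:260],(240,360),interpolation=cv2.INTER_CUBIC)
cv2.imwrite("pics/e1.png",np.hstack([cv2.resize(im,(480,360)),b])[...,::-1])
E
```

```text
24.2 [0.61014822 0.07693125 0.07441244] -25.98906732564209 [-0.08523044 -0.2822529  12.02225448] [-0.03251144  0.00357533  0.43962295] 0.10269612266766014
```

View pics/e1.png

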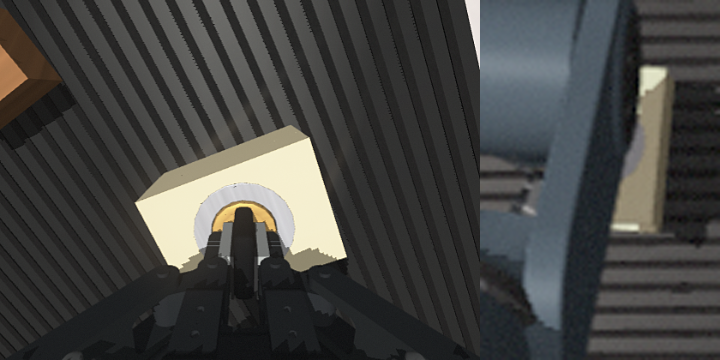

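The view shows the key upright in the lock and turned. The turning moment jumped from 0.14 to 0.44 N·m, so the cylinder is on its stop. The key is still pressed down with 12 N at its seated height.

```bash
python3 -c "
from station import order;print(order.sign_off())"
```

```text
the job is handed in; nothing more can be done
None
```

I handed the job in at about 24 s: the tray was pushed home against its stop, and the key is fully in, turned clockwise to the quarter-turn stop, and still gripped and held there; I didn't re-image the batteries after the push.

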